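# Sweep the carrot slices off the block into the pan

## Robot

A 6-joint arm with a two-finger parallel gripper is mounted at the origin on the work surface. World frame = base frame: x ahead of the robot, y to its left, z up, the work surface at z = 0. Lengths are in m, angles in rad, forces in N, time in s.
With the tool pointing down it reaches from about 0.35 to 0.775 m from the base axis. Payload 5.5 kg.
Tool frame: the origin (TCP) lies between the finger pads; the fingertips stand bot.tip_extent ahead of it and the grasp point (between the pads) lies 2 mm behind it (bot.tip_extent is the distance from the TCP to the fingertips, in m); z points along the fingers, y is the line along which they close (so a half turn about z gives the same grasp; the last joint's range is limited). The gripper opens to 85 mm and grips with 20 to 120 N. Pads are 22 mm wide; open, the fingers measure 114 mm over their backs; the gripper's body (76 mm by 85 mm) begins 54 mm behind the grasp point. The pads swing forward as they close: fully open they stand 13 mm farther back than shut.
Start: joints at [-1.335, 0.313, 0.046, 1.304, 0, 1.431], TCP at [0.211, -0.535, 0.248] pointing down, gripper open.
Joint ranges: [-2.76, 2.76], [-0.86, 1.69], [-1.03, 1.26], [-2.2, 2.34], [-1.47, 1.5], [-3.14, 3.14]. Speed limits (rad/s): [2.57, 2.57, 3.14, 3.14, 3.14, 3.14].

## Interface

Orientations are given as a rotation vector (axis times angle).
In Python, from bench import sense, viewer, ticket, bot gives the robot as it stands. The module is installed in compiled form; this text tells all that it offers.
- The arm moves only by the tool servo_tool, never from a script. Its argument "plan" is a list of rows, each a list of 3 entries, a list of its own where there are three numbers: the shift along the tool's x, y, z each as a share of 0.025 m, from -1 to 1, then the turn, a rotation vector about the tool's x, y, z each as a share of 0.1 rad, from -1 to 1, then the gripper command: -1 is fully open, 1 is shut, values between are in proportion. In form: [[[dx, dy, dz], [wx, wy, wz], hand], ...]. A call has 1 to 12 rows; each row shifts and turns the commanded pose from where the row before left it, along the tool's axes as they then stand; what a row does not reach is not made up. A row lasts 1/10 s, in which the tool goes at most 50 mm and 8.59 degrees, less where a joint would pass 70% of its speed; a pose out of reach is approached as far as the arm can. A call with a number of a shift or a turn outside -1 to 1 is refused whole. A call with a gripper value outside its range is refused whole. The fingers move at their own pace and stop on an object; "newtons" is the grip in N (left out, the last holds). Time passes only in rows, so rows that do not move let the fingers close. It gives the time, the measured TCP pose, the force, the opening and the grip force at its end, in the units of the state.
- sense(): the state, without advancing time (a new reading comes with each control period).
- viewer.camera(name): name is "scene" or "side" or "wrist"; returns a dict with "image" (400x640x3 uint8, red, green, blue), "vfov" (degrees; the focal length in pixels is half the picture's height over the tangent of half this angle, whatever the lens; pixels are square), "cx", "cy" (the principal point, pixels), "k1" (the pictures are not rectified: a ray, as slopes to the right and down, at radius r is drawn at 1 + k1 r^2 times it, then the intrinsics apply), "T" (4x4, takes a point from camera to world coordinates); the wrist camera has in their place "mount" (4x4, takes a point from camera to tool coordinates, whose origin is the TCP and whose axes are the flange's). Camera axes: x right, y down, z forward; pixel columns grow to the right and rows downward; lengths in m; the calibration is good to about 2 mm. A picture is of the moment at which its call begins: read the wrist's pose just before it. There is no depth.
- ticket.sign_off(): hands the job in; it is judged then, once.
The state is a dict: "t": time; "joints": joint angles; "qd": joint speeds; "effort": joint torques, N m; "eef_pos": TCP position; "tcp_rot": TCP orientation; "wrist_force": force on the tool from outside, world axes, zero at the start; "wrist_torque": the same for the moment, N m; "opening": finger opening in m; "grip_force": force on a finger pad.
Only numpy, scipy, OpenCV 4.12 (cv2) and the standard library are available. Lean on these libraries where they do the work, as an engineer would, in place of code of your own. Each camera call takes 0.05 s, during which the arm holds its last target. There are 200 camera calls.

## Task

Sweep the three carrot slices off the chopping block into the steel pan beside it, pushing them across the wood with the fingers: do not pick them up. The small cup of green dip stays standing where it is on the block, and everything else on the counter is left alone.

Things in the scene. Friction and masses are not known exactly. Their poses are not given: they have to be found in the camera images.
- board: thick wooden chopping block, fixed, 280 mm along its x, 220 mm along its y, 48 mm high. Origin: centre of its underside, on the counter; z up. The pan stands against one of its two long sides (+y or -y), the peelings tray against the other.
- pan: open stainless steel catering pan, fixed, the target: 265 mm along its x (parallel to the block's x), 162 mm along its y, 40 mm high, walls and floor 3 mm. It stands 3 mm from the side of the block, its rim 8 mm lower than the block's top. Origin: centre of its underside, on the counter. Which side of the block it is on changes.
- caddy: open green plastic tray with vegetable peelings in it, fixed, same size and placing as the pan but on the opposite side of the block. Not the target. Origin: centre of its underside.
- carrot0_mid (a point): centre of a loose orange carrot slice, a flat disc 34 mm across and 12 mm thick, 10 to 17 g, lying flat on the block (centre 6 mm above the block's top). It slides when pushed. The three slices and the small cup of dip each lie in a lane of their own across the block: lanes run along the block's y and are 65 mm apart in its x; within a lane each lies up to 45 mm either side of the middle.
- carrot1_mid (a point): centre of a loose orange carrot slice, a flat disc 34 mm across and 12 mm thick, 10 to 17 g, lying flat on the block (centre 6 mm above the block's top). It slides when pushed. The three slices and the small cup of dip each lie in a lane of their own across the block: lanes run along the block's y and are 65 mm apart in its x; within a lane each lies up to 45 mm either side of the middle.
- carrot2_mid (a point): centre of a loose orange carrot slice, a flat disc 34 mm across and 12 mm thick, 10 to 17 g, lying flat on the block (centre 6 mm above the block's top). It slides when pushed. The three slices and the small cup of dip each lie in a lane of their own across the block: lanes run along the block's y and are 65 mm apart in its x; within a lane each lies up to 45 mm either side of the middle.
- dip_mid (a point): centre of the small lidded cup of green dip standing loose on the block among the slices: 56 mm across, 32 mm high, 50 to 85 g; its z axis points up. It must stay where it is.
- red_stack: loose stack of three lidded tubs of red puree, 100 mm across, 165 mm high, left on the counter; a bystander. Origin: centre of its underside.
- green_stack: loose stack of three lidded tubs of green puree, 100 mm across, 165 mm high, right on the counter; a bystander. Origin: centre of its underside.
- red_cup: single loose lidded tub of red puree, 100 mm across, 55 mm high; a bystander. Origin: centre of its underside.
- bowl: loose white bowl, 130 mm across, 55 mm high; a bystander. Origin: centre of its underside.
- spice_jar: loose spice jar with a dark lid, 44 mm across, 62 mm high, standing on the counter just beyond the far (+x) side of the block; a bystander. Origin: centre of its underside.

How it is judged:
By the outcome, as a careful person would: the job done as asked, in the order asked, and still so for the second after the job is handed in, with the robot touching nothing.
It also fails if it takes over 51 s, if anything falls off the work surface, if the arm or the gripper's body presses on something with over 40 N, if the wrist force passes 120 N, or if a joint passes its speed limit or range.

## Working session

There is one attempt and no reset: what is moved stays moved. The work goes in short steps, Python scripts to look and compute and a tool call to move; the robot and the scene stay as the last step left them, time stands still between calls to the robot, and variables do not carry over. Pictures are saved under pics/ and viewed, at most 10 in all, crops included, and the job is handed in when it is done.

Besides the shell and the picture viewer there is one more tool, called after "Call:" by a JSON object that holds its "name" and its "arguments", one argument or row to a line. servo_tool: Moves the arm, as the interface text tells. Its arguments: {"type":"object","properties":{"plan":{"type":"array"},"newtons":{"type":"number"}},"required":["plan"]}

```bash
mkdir -p pics; python3 - <<'E'
from bench import sense, viewer, ticket, bot
import cv2, numpy as np, pickle
s=sense(); print(s['t'],s['eef_pos'],s['tcp_rot'],s['opening'],bot.tip_extent)
d={}
for n in ['scene','side']:
    c=viewer.camera(n); d[n]=c
    cv2.imwrite(f'pics/{n}0.png',c['image'][:,:,::-1]); print(n,c['vfov'],c['cx'],c['cy'],c['k1'],np.round(c['T'],3).tolist())
pickle.dump(d,open('c0.pkl','wb'))
E
```

```text
0.0 [ 0.21087872 -0.53440146  0.24738334] [-3.08448987e+00 -5.86394951e-01  1.60406246e-04] 0.08535729358268 0.017
scene 54.62703717724161 319.71169210226486 196.60855644185642 -0.01580398841029934 [[-0.289, 0.74, -0.607, 1.263], [0.957, 0.226, -0.181, 0.197], [0.003, -0.633, -0.774, 0.948], [0.0, 0.0, 0.0, 1.0]]
side 45.805555552624256 322.2523693295733 206.54778256116268 -0.05507874608808457 [[-0.838, -0.327, 0.438, -0.089], [-0.546, 0.47, -0.694, 1.044], [0.021, -0.82, -0.572, 0.948], [0.0, 0.0, 0.0, 1.0]]
```

View pics/scene0.png

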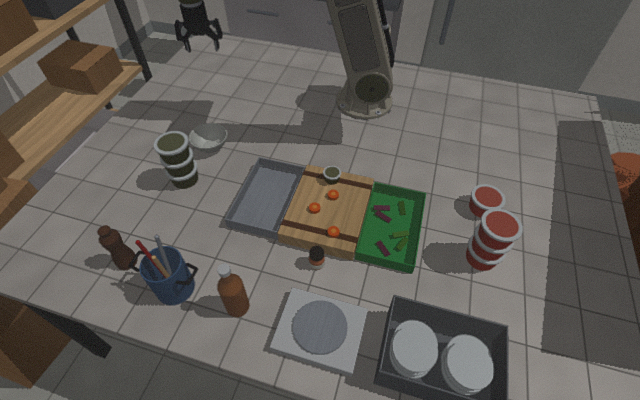

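View pics/side0.png

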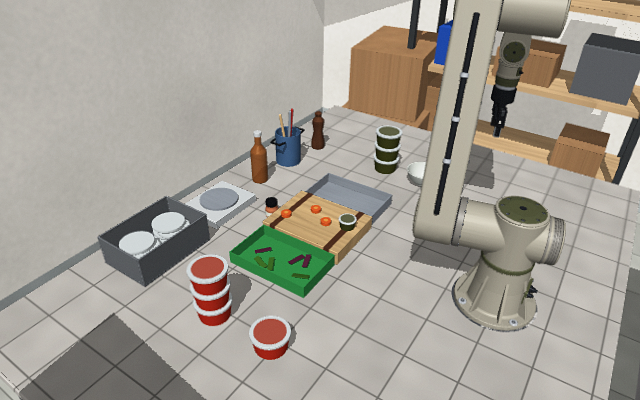

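Scene: the pan (about 265,195) is on the -y side of the block and the green caddy (390,225) on the +y side. The dip is at (332,174), with carrots near (333,195), (314,208) and (333,232). Next I'll enlarge both views.

```bash
python3 - <<'E'
import cv2
a=cv2.imread('pics/scene0.png')[145:285,220:430]; cv2.imwrite('pics/sc.png',cv2.resize(a,None,fx=3.8,fy=3.8,interpolation=cv2.INTER_CUBIC))
a=cv2.imread('pics/side0.png')[165:305,220:400]; cv2.imwrite('pics/si.png',cv2.resize(a,None,fx=4,fy=4,interpolation=cv2.INTER_CUBIC))
E
```

```text
(no output)
```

View pics/sc.png

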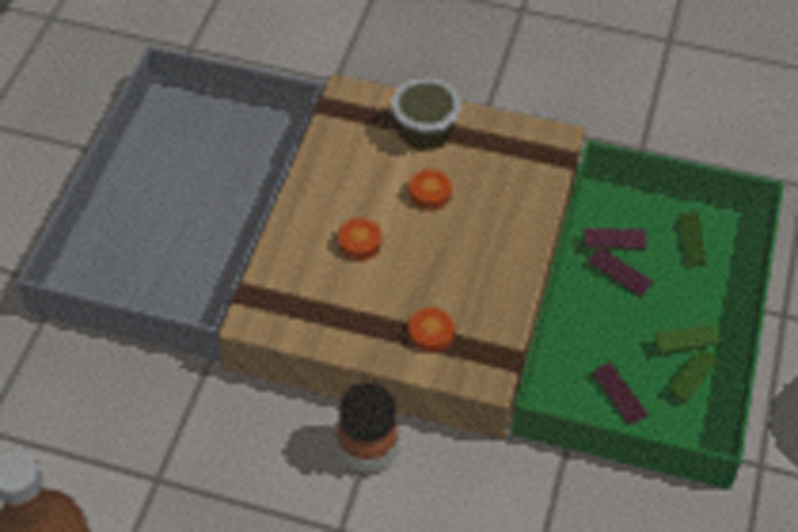

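View pics/si.png

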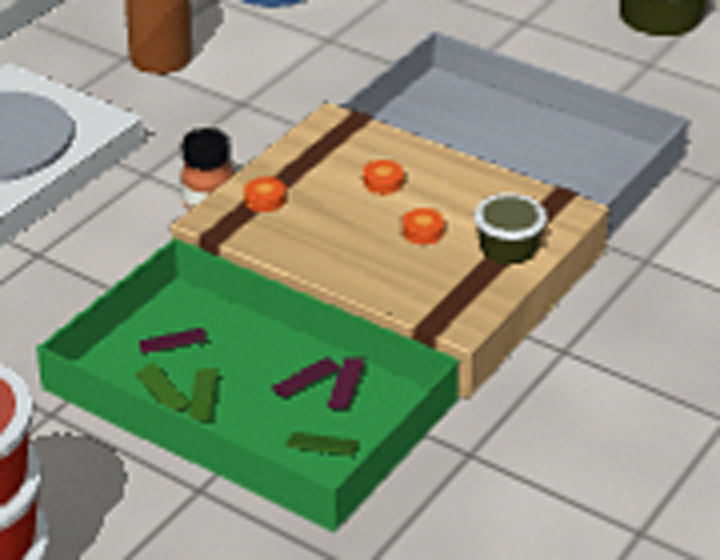

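Both crops show the same layout. The dip is in the lane nearest the robot, at scene crop (426,103) and side crop (511,215). The carrots are at scene crop (430,188), (359,238), (431,328) and side crop (424,225), (384,176), (265,192). I'll triangulate these together with the block's top corners.

```bash
cat > h.py <<'E'
import numpy as np, cv2, pickle
def ray(c,uv):
    f=200/np.tan(np.radians(c['vfov'])/2); p=(np.array(uv,float)-[c['cx'],c['cy']])/f; q=p.copy()
    for _ in range(20): q=p/(1+c['k1']*(q@q))
    T=c['T']; d=T[:3,:3]@[q[0],q[1],1]; return T[:3,3],d/np.linalg.norm(d)
def tri(rs):
    A=sum(np.eye(3)-np.outer(d,d) for o,d in rs); b=sum((np.eye(3)-np.outer(d,d))@o for o,d in rs)
    p=np.linalg.solve(A,b); return p,max(np.linalg.norm(np.cross(p-o,d)) for o,d in rs)
def onz(r,z): return r[0]+r[1]*(z-r[0][2])/r[1][2]
E
python3 - <<'E'
from h import *
d=pickle.load(open('c0.pkl','rb'))
P={'cNN':((332,76),(608,208),.048),'cNP':((583,128),(468,353),.048),'cFN':((224,333),(330,103),.048),'cFP':((518,373),(175,235),.048),
'k0':((430,188),(424,225),.054),'k1':((359,238),(384,176),.054),'k2':((431,328),(265,192),.054),'dip':((426,103),(511,215),.08),'panNN':((150,48),(686,123),.04),'panFN':((22,285),(437,35),.04)}
R={}
for k,(a,b,z) in P.items():
    ra=ray(d['scene'],(a[0]/3.8+220,a[1]/3.8+145)); rb=ray(d['side'],(b[0]/4+220,b[1]/4+165))
    p,e=tri([ra,rb]); R[k]=p; print(k,p.round(4),round(e,4),onz(ra,z)[:2].round(4),onz(rb,z)[:2].round(4))
print(np.linalg.norm(R['cNN']-R['cNP']),np.linalg.norm(R['cNN']-R['cFN']),np.linalg.norm(R['cFP']-R['cNP']))
c=np.mean([R[k] for k in('cNN','cNP','cFN','cFP')],0)
v=(R['cFN']-R['cNN']+R['cFP']-R['cNP'])[:2];w=(R['cNP']-R['cNN']+R['cFP']-R['cFN'])[:2]
y=np.arctan2(v[1],v[0]);print('c',c,'yaw',np.degrees(y),np.degrees(np.arctan2(-w[0],w[1])))
Q=np.array([[np.cos(y),np.sin(y)],[-np.sin(y),np.cos(y)]])
for k in R: print(k,(Q@(R[k]-c)[:2]).round(4))
from scipy.spatial.transform import Rotation as Ro
from bench import sense
s=sense();print(Ro.from_rotvec(s['tcp_rot']).as_matrix().round(3),s['eef_pos'])
E
```

```text
cNN [ 0.4373 -0.0921  0.0435] 0.0021 [ 0.4434 -0.0888] [ 0.4345 -0.0895]
cNP [0.4357 0.1257 0.0449] 0.0009 [0.4394 0.1267] [0.4337 0.1278]
cFN [ 0.7107 -0.0878  0.045 ] 0.0031 [ 0.715  -0.0841] [ 0.708  -0.0882]
cFP [0.6932 0.1357 0.053 ] 0.0059 [0.6858 0.1305] [0.6985 0.1376]
k0 [0.5408 0.0232 0.0535] 0.0017 [0.5426 0.0247] [0.5403 0.0216]
k1 [ 0.6044 -0.0155  0.053 ] 0.0015 [ 0.6064 -0.014 ] [ 0.6035 -0.0162]
k2 [0.6696 0.0599 0.0546] 0.0015 [0.6704 0.061 ] [0.67   0.0573]
dip [0.4753 0.001  0.0775] 0.0015 [0.4791 0.0029] [0.4736 0.002 ]
panNN [ 0.4454 -0.2559  0.0352] 0.0006 [ 0.4502 -0.2529] [ 0.4426 -0.25  ]
panFN [ 0.7065 -0.2559  0.0325] 0.0035 [ 0.7138 -0.2488] [ 0.7003 -0.2505]
0.2178201085466632 0.27351809902479046 0.2578640866673289
c [0.56923571 0.02040204 0.04657874] yaw 1.5442865670424455 2.476431869467684
cNN [-0.135  -0.1089]
cNP [-0.1307  0.1089]
cFN [ 0.1385 -0.1119]
cFP [0.1271 0.1119]
k0 [-0.0284  0.0036]
k1 [ 0.0342 -0.0369]
k2 [0.1014 0.0368]
dip [-0.0944 -0.0168]
panNN [-0.1313 -0.2728]
panFN [ 0.1298 -0.2799]
[[ 0.93   0.367 -0.   ]
 [ 0.367 -0.93   0.002]
 [ 0.    -0.002 -1.   ]] [ 0.21092229 -0.53445592  0.24750232]
```

Call:
{"name": "servo_tool", "arguments": {
  "plan": [
    [[0, 0, 0], [0, 0, -1], 0.5],
    [[0, 0, 0], [0, 0, -1], 0.5],
    [[0, 0, 0], [0, 0, -1], 0.5],
    [[0, 0, 0], [0, 0, -1], 0.5],
    [[0, 0, 0], [0, 0, -1], 0.5],
    [[0, 0, 0], [0, 0, -1], 0.5],
    [[0, 0, 0], [0, 0, -1], 0.5],
    [[0, 0, 0], [0, 0, -1], 0.5],
    [[0, 0, 0], [0, 0, -1], 0.5],
    [[0, 0, 0], [0, 0, -1], 0.5],
    [[0, 0, 0], [0, 0, -1], 0.5],
    [[0, 0, 0], [0, 0, -1], 0.5]
  ],
  "newtons": 30
}}

```text
t: 1.3
eef_pos: [0.211, -0.5346, 0.2478]
tcp_rot: [-2.211, -2.231, -0.001]
wrist_force: [0.4, -0.6, -0.2]
opening: 0.0215
grip_force: 0.0
```

Call:
{"name": "servo_tool", "arguments": {
  "plan": [
    [[1, 0.58, 0], [0, 0, -0.22], 0.5],
    [[1, 0.58, 0], [0, 0, 0], 0.5],
    [[1, 0.58, 0], [0, 0, 0], 0.5],
    [[1, 0.58, 0], [0, 0, 0], 0.5],
    [[1, 0.58, 0], [0, 0, 0], 0.5],
    [[1, 0.58, 0], [0, 0, 0], 0.5],
    [[1, 0.58, 0], [0, 0, 0], 0.5],
    [[1, 0.58, 0], [0, 0, 0], 0.5],
    [[1, 0.58, 0], [0, 0, 0], 0.5],
    [[1, 0.58, 0], [0, 0, 0], 0.5],
    [[1, 0.58, 0], [0, 0, 0], 0.5],
    [[1, 0.58, 0], [0, 0, 0], 0.5]
  ]
}}

```text
t: 2.5
eef_pos: [0.3776, -0.2294, 0.248]
tcp_rot: [-2.191, -2.251, 0.0]
wrist_force: [0.1, 0.8, 0.1]
opening: 0.0214
grip_force: 0.0
```

Call:
{"name": "servo_tool", "arguments": {
  "plan": [
    [[1, 0.58, 0], [0, 0, 0], 0.5],
    [[1, 0.58, 0], [0, 0, 0], 0.5],
    [[1, 0.58, 0], [0, 0, 0], 0.5],
    [[1, 0.58, 0], [0, 0, 0], 0.5],
    [[1, 0.58, 0], [0, 0, 0], 0.5],
    [[1, 0.58, 0], [0, 0, 0], 0.5],
    [[1, 0.58, 0], [0, 0, 0], 0.5],
    [[1, 0.58, 0], [0, 0, 0], 0.5],
    [[1, 0.58, 0], [0, 0, 0], 0.5],
    [[1, 0.58, 0], [0, 0, 0], 0.5],
    [[1, 0.58, 0], [0, 0, 0], 0.5],
    [[0, 0, 0], [0, 0, 0], 0.5]
  ]
}}

```text
t: 3.7
eef_pos: [0.5304, 0.051, 0.2476]
tcp_rot: [-2.187, -2.255, -0.0]
wrist_force: [0.0, -0.3, -0.4]
opening: 0.0212
grip_force: 0.0
```

Call:
{"name": "servo_tool", "arguments": {
  "plan": [
    [[0.18, 0.08, 0.9], [0, 0, 0], 0.5],
    [[0.18, 0.08, 0.9], [0, 0, 0], 0.5],
    [[0.18, 0.08, 0.9], [0, 0, 0], 0.5],
    [[0.18, 0.08, 0.9], [0, 0, 0], 0.5],
    [[0.18, 0.08, 0.9], [0, 0, 0], 0.5],
    [[0.18, 0.08, 0.9], [0, 0, 0], 0.5],
    [[0, 0, 0], [0, 0, 0], 0.5]
  ]
}}

```text
t: 4.4
eef_pos: [0.5379, 0.0756, 0.1101]
tcp_rot: [-2.188, -2.248, 0.007]
wrist_force: [-0.6, -0.7, -0.7]
opening: 0.0212
grip_force: 0.0
```

```bash
python3 - <<'E'
from h import *
from bench import sense, viewer, bot
s=sense(); print(s['t'],s['eef_pos'],s['tcp_rot'],bot.tip_extent)
d={n:viewer.camera(n) for n in('scene','side')}; pickle.dump(d,open('c1.pkl','wb'))
a=cv2.resize(d['scene']['image'][135:260,260:390,::-1],None,fx=3,fy=3,interpolation=cv2.INTER_CUBIC)
b=cv2.resize(d['side']['image'][155:280,250:380,::-1],None,fx=3,fy=3,interpolation=cv2.INTER_CUBIC)
cv2.imwrite('pics/1.png',np.hstack([a,b]))
# predicted tip pixels for tip at z = eef-17mm
for n in d:
    c=d[n];T=np.linalg.inv(c['T'])
    for e in(.017,.027):
        p=T@np.r_[s['eef_pos']-[0,0,e],1];q=p[:2]/p[2];q*=1+c['k1']*(q@q);f=200/np.tan(np.radians(c['vfov'])/2)
        u=q*f+[c['cx'],c['cy']];o={'scene':(260,135),'side':(250,155)}[n];print(n,e,(u-o)*3+([390,0] if n=='side' else [0,0]))
E
```

```text
4.4 [0.53790132 0.07561265 0.11006879] [-2.18797329 -2.24790922  0.00747319] 0.017
scene 0.017 [272.70168437 160.95036185]
scene 0.027 [272.02930024 167.6132378 ]
side 0.017 [592.11834974 194.8209398 ]
side 0.027 [591.96600005 202.73768935]
```

View pics/1.png

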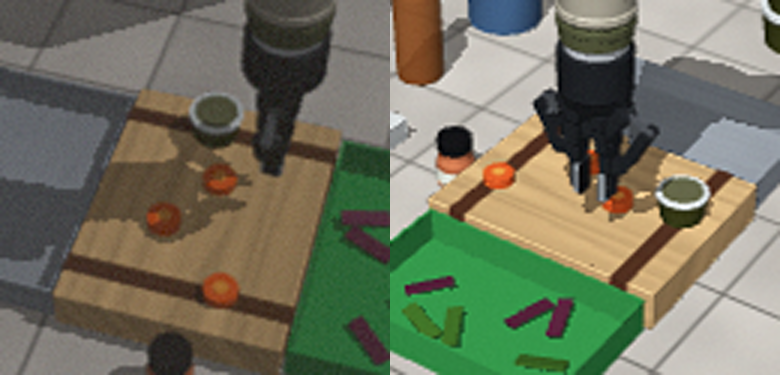

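The picture shows the tips about 17–20 mm beyond the TCP, at side view (578,192) and (605,203). They are behind the nearest slice and clear of the dip. I'll lower to just above the wood.

Call:
{"name": "servo_tool", "arguments": {
  "plan": [
    [[0, 0.12, 0.8], [0, 0, 0], 0.5],
    [[0, 0, 0.4], [0, 0, 0], 0.5],
    [[0, 0, 0.2], [0, 0, 0], 0.5],
    [[0, 0, 0.12], [0, 0, 0], 0.5],
    [[0, 0, 0], [0, 0, 0], 0.5]
  ]
}}

```text
t: 5.0
eef_pos: [0.5437, 0.0759, 0.0755]
tcp_rot: [2.191, 2.251, -0.0]
wrist_force: [1.0, 0.7, -0.4]
opening: 0.0213
grip_force: 0.0
```

Call:
{"name": "servo_tool", "arguments": {
  "plan": [
    [[0, -0.1, 0.2], [0, 0, 0], 0.5],
    [[0, 0, 0], [0, 0, 0], 0.5],
    [[-0.5, 0, 0], [0, 0, 0], 0.5],
    [[-0.5, 0, 0], [0, 0, 0], 0.5],
    [[-0.5, 0, 0], [0, 0, 0], 0.5],
    [[-0.5, 0, 0], [0, 0, 0], 0.5],
    [[-0.5, 0, 0], [0, 0, 0], 0.5],
    [[-0.5, 0, 0], [0, 0, 0], 0.5],
    [[0, 0, 0], [0, 0, 0], 0.5]
  ]
}}

```text
t: 5.9
eef_pos: [0.5435, -0.001, 0.0703]
tcp_rot: [2.194, 2.248, -0.0]
wrist_force: [0.1, 0.1, 0.7]
opening: 0.0214
grip_force: 0.0
```

Call:
{"name": "servo_tool", "arguments": {
  "plan": [
    [[-0.5, 0, 0], [0, 0, 0], 0.5],
    [[-0.5, 0, 0], [0, 0, 0], 0.5],
    [[-0.5, 0, 0], [0, 0, 0], 0.5],
    [[-0.5, 0, 0], [0, 0, 0], 0.5],
    [[-0.5, 0, 0], [0, 0, 0], 0.5],
    [[-0.5, 0, 0], [0, 0, 0], 0.5],
    [[-0.5, 0, 0], [0, 0, 0], 0.5],
    [[-0.5, 0, 0], [0, 0, 0], 0.5],
    [[-0.5, 0, 0], [0, 0, 0], 0.5],
    [[-0.3, 0, 0], [0, 0, 0], 0.5],
    [[0, 0, 0], [0, 0, 0], 0.5],
    [[0, 0, 0], [0, 0, 0], 0.5]
  ]
}}

```text
t: 7.1
eef_pos: [0.5463, -0.119, 0.0702]
tcp_rot: [-2.191, -2.251, -0.0]
wrist_force: [0.6, 0.7, -1.1]
opening: 0.0215
grip_force: 0.0
```

```bash
cat > look.py <<'E'
import sys
from h import *
from bench import sense, viewer
s=sense(); print(s['t'],s['eef_pos'])
d={n:viewer.camera(n) for n in('scene','side')}; pickle.dump(d,open('c2.pkl','wb'))
a=cv2.resize(d['scene']['image'][140:270,220:390,::-1],None,fx=2.35,fy=2.35,interpolation=cv2.INTER_CUBIC)
b=cv2.resize(d['side']['image'][150:280,250:400,::-1],None,fx=2.35,fy=2.35,interpolation=cv2.INTER_CUBIC)
cv2.imwrite(sys.argv[1],np.hstack([a,b]))
E
python3 look.py pics/2.png
```

```text
7.1 [ 0.54631792 -0.11904942  0.07018123]
```

View pics/2.png

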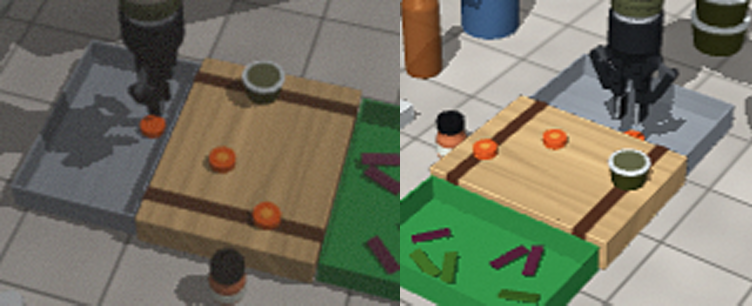

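Slice 0 is off the block and in the pan, at scene crop (152,126). The dip and the other slices haven't moved. Next is slice 1.

Call:
{"name": "servo_tool", "arguments": {
  "plan": [
    [[0, 0, -0.6], [0, 0, 0], 0.5],
    [[0, 0, -0.6], [0, 0, 0], 0.5],
    [[0.9, 0.35, 0], [0, 0, 0], 0.5],
    [[0.9, 0.35, 0], [0, 0, 0], 0.5],
    [[0.9, 0.35, 0], [0, 0, 0], 0.5],
    [[0.9, 0.35, 0], [0, 0, 0], 0.5],
    [[0.9, 0.35, 0], [0, 0, 0], 0.5],
    [[0.9, 0.35, 0], [0, 0, 0], 0.5],
    [[0.9, 0.35, 0], [0, 0, 0], 0.5],
    [[0, 0, 0], [0, 0, 0], 0.5],
    [[0, 0, 0.3], [0, 0, 0], 0.5],
    [[0, 0, 0], [0, 0, 0], 0.5]
  ]
}}

```text
t: 8.4
eef_pos: [0.6022, 0.0398, 0.0915]
tcp_rot: [-2.19, -2.25, 0.003]
wrist_force: [-0.6, -0.1, -0.6]
opening: 0.0215
grip_force: 0.0
```

Call:
{"name": "servo_tool", "arguments": {
  "plan": [
    [[0, 0, 0.5], [0, 0, 0], 0.5],
    [[0, 0, 0.34], [0, 0, 0], 0.5],
    [[0, 0, 0], [0, 0, 0], 0.5],
    [[-0.5, 0, 0], [0, 0, 0], 0.5],
    [[-0.5, 0, 0], [0, 0, 0], 0.5],
    [[-0.5, 0, 0], [0, 0, 0], 0.5],
    [[-0.5, 0, 0], [0, 0, 0], 0.5],
    [[-0.5, 0, 0], [0, 0, 0], 0.5],
    [[-0.5, 0, 0], [0, 0, 0], 0.5]
  ]
}}

```text
t: 9.3
eef_pos: [0.6056, -0.0364, 0.072]
tcp_rot: [2.192, 2.25, 0.0]
wrist_force: [-1.0, -0.3, 0.1]
opening: 0.0216
grip_force: 0.1
```

Call:
{"name": "servo_tool", "arguments": {
  "plan": [
    [[-0.5, 0, 0], [0, 0, 0], 0.5],
    [[-0.5, 0, 0], [0, 0, 0], 0.5],
    [[-0.5, 0, 0], [0, 0, 0], 0.5],
    [[-0.5, 0, 0], [0, 0, 0], 0.5],
    [[-0.5, 0, 0], [0, 0, 0], 0.5],
    [[-0.5, 0, 0], [0, 0, 0], 0.5],
    [[-0.4, 0, 0], [0, 0, 0], 0.5],
    [[0, 0, 0], [0, 0, 0], 0.5],
    [[0, 0, -0.6], [0, 0, 0], 0.5],
    [[0, 0, -0.6], [0, 0, 0], 0.5]
  ]
}}

```text
t: 10.3
eef_pos: [0.6071, -0.1195, 0.1014]
tcp_rot: [-2.19, -2.25, 0.001]
wrist_force: [0.2, 0.6, 0.1]
opening: 0.021
grip_force: 0.0
```

Call:
{"name": "servo_tool", "arguments": {
  "plan": [
    [[0.92, 0.27, 0], [0, 0, 0], 0.5],
    [[0.92, 0.27, 0], [0, 0, 0], 0.5],
    [[0.92, 0.27, 0], [0, 0, 0], 0.5],
    [[0.92, 0.27, 0], [0, 0, 0], 0.5],
    [[0.92, 0.27, 0], [0, 0, 0], 0.5],
    [[0.92, 0.27, 0], [0, 0, 0], 0.5],
    [[0.92, 0.27, 0], [0, 0, 0], 0.5],
    [[0.92, 0.27, 0], [0, 0, 0], 0.5],
    [[0.92, 0.27, 0], [0, 0, 0], 0.5],
    [[0.92, 0.27, 0], [0, 0, 0], 0.5],
    [[0, 0, 0], [0, 0, 0], 0.5],
    [[0, 0, 0], [0, 0, 0], 0.5]
  ]
}}

```text
t: 11.5
eef_pos: [0.6687, 0.1126, 0.1015]
tcp_rot: [-2.189, -2.253, 0.001]
wrist_force: [-0.1, -0.4, 0.7]
opening: 0.021
grip_force: 0.0
```

```bash
python3 look.py pics/3.png
```

```text
11.5 [0.66866068 0.1125975  0.10150541]
```

View pics/3.png

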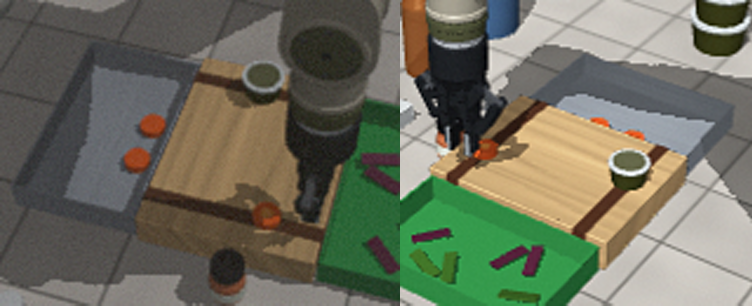

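The first two slices lie on the pan floor, at scene crop (152,126) and (137,159). The fingers are behind the third, which is at (266,215).

Call:
{"name": "servo_tool", "arguments": {
  "plan": [
    [[0, 0, 0.7], [0, 0, 0], 0.5],
    [[0, 0, 0.5], [0, 0, 0], 0.5],
    [[0, 0, 0.02], [0, 0, 0], 0.5],
    [[-0.5, 0, 0], [0, 0, 0], 0.5],
    [[-0.5, 0, 0], [0, 0, 0], 0.5],
    [[-0.5, 0, 0], [0, 0, 0], 0.5],
    [[-0.5, 0, 0], [0, 0, 0], 0.5],
    [[-0.5, 0, 0], [0, 0, 0], 0.5],
    [[-0.5, 0, 0], [0, 0, 0], 0.5],
    [[-0.5, 0, 0], [0, 0, 0], 0.5],
    [[-0.5, 0, 0], [0, 0, 0], 0.5],
    [[-0.5, 0, 0], [0, 0, 0], 0.5]
  ]
}}

```text
t: 12.8
eef_pos: [0.6721, -0.0017, 0.0713]
tcp_rot: [2.191, 2.251, -0.0]
wrist_force: [-0.5, 0.1, -0.3]
opening: 0.0213
grip_force: 0.1
```

Call:
{"name": "servo_tool", "arguments": {
  "plan": [
    [[-0.5, 0, 0], [0, 0, 0], 0.5],
    [[-0.5, 0, 0], [0, 0, 0], 0.5],
    [[-0.5, 0, 0], [0, 0, 0], 0.5],
    [[-0.5, 0, 0], [0, 0, 0], 0.5],
    [[-0.5, 0, 0], [0, 0, 0], 0.5],
    [[-0.5, 0, 0], [0, 0, 0], 0.5],
    [[-0.5, 0, 0], [0, 0, 0], 0.5],
    [[-0.5, 0, 0], [0, 0, 0], 0.5],
    [[-0.5, 0, 0], [0, 0, 0], 0.5],
    [[-0.3, 0, 0], [0, 0, 0], 0.5],
    [[0, 0, 0], [0, 0, 0], 0.5]
  ]
}}

```text
t: 13.9
eef_pos: [0.6754, -0.122, 0.0712]
tcp_rot: [2.193, 2.249, -0.0]
wrist_force: [0.5, 0.4, 0.2]
opening: 0.0214
grip_force: 0.0
```

Call:
{"name": "servo_tool", "arguments": {
  "plan": [
    [[0, 0, -0.8], [0, 0, 0], 0.5],
    [[0, 0, -1], [0, 0, 0], 0.5],
    [[0, 0, -1], [0, 0, 0], 0.5],
    [[0, 0, -1], [0, 0, 0], 0.5],
    [[0, 0, -1], [0, 0, 0], 0.5],
    [[0, 0, -1], [0, 0, 0], 0.5],
    [[0, 0, 0], [0, 0, 0], 0.5],
    [[0, 0, 0], [0, 0, 0], 0.5]
  ]
}}

```text
t: 14.7
eef_pos: [0.6756, -0.1201, 0.2167]
tcp_rot: [2.19, 2.251, 0.001]
wrist_force: [-0.6, 0.3, -0.0]
opening: 0.0215
grip_force: 0.0
```

```bash
python3 look.py pics/4.png
```

```text
14.7 [ 0.67564459 -0.12012105  0.21669328]
```

View pics/4.png

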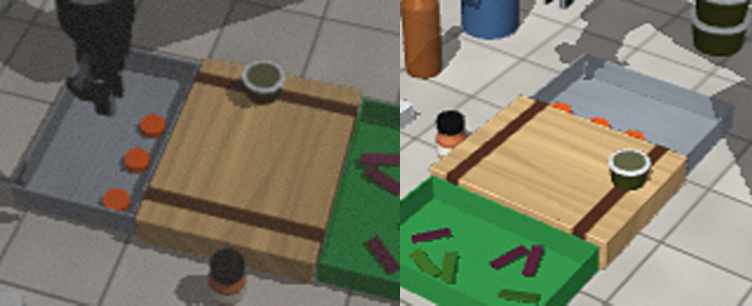

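All three slices are in the pan, at scene crop (152,126), (137,159) and (116,199). The dip at (263,81) and the jar haven't moved, and the arm is clear.

```bash
python3 -c "
from bench import ticket
print(ticket.sign_off())"
```

```text
the job is handed in; nothing more can be done
None
```

I swept all three carrot slices into the steel pan; the dip cup and everything else I could see stayed in place, and I handed the job in at about 15 s of the 51 s allowed.

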